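Lay the ruler to a chromatography plate and hold the amber screen at 45 degrees

ROBOT

A 6-joint arm with a two-finger parallel gripper is mounted at the origin on a cart in front of the work surface, level with it; the furniture and walls round the work are solid. World frame = base frame: x ahead of the robot, y to its left, z up, the work surface at z = 0. Lengths are in m, angles in rad, forces in N, time in s.
With the tool pointing down it reaches from about 0.425 to 0.95 m from the base axis. Payload 3.5 kg.
Tool frame: the origin (TCP) lies midway between the tips of the shut fingers; the grasp point (between the pads) lies 19 mm behind it (ctrl.pinch_z is the distance from the TCP to the grasp point, in m); z points along the fingers, y is the line along which they close (so a half turn about z gives the same grasp; the last joint's range is limited). The gripper opens to 85 mm and grips with 20 to 120 N. Pads are 22 mm wide; open, the fingers measure 114 mm over their backs; the gripper's body (76 mm by 85 mm) begins 54 mm behind the grasp point. The pads swing forward as they close: fully open they stand 13 mm farther back than shut.
Start: joints at [1.087, 0.286, 1.577, -0, 1.279, -0.15], TCP at [0.221, 0.638, 0.231] pointing down, gripper open.
Joint ranges: [-2.77, 2.77], [-0.9, 2.22], [0.21, 2.48], [-1.53, 4.67], [0.24, 2.81], [-2.84, 2.84]. Speed limits (rad/s): [2.79, 2.79, 3.14, 3.14, 3.14, 3.14].

INTERFACE

Orientations are given as a unit quaternion [x, y, z, w].
In Python, from plant import get_state, viewer, sign_off, ctrl gives the robot as it stands. The module is installed in compiled form; this text tells all that it offers.
- The arm moves only by the shell command python3 -m handwheel 'ROWS' [FORCE]. ROWS is JSON, a list that holds one entry, the list of rows, each a list of 5 numbers: the finger opening in m, from 0 to 0.0854, then the shift along the tool's x, y, z in m, then the turn about the tool's z in degrees. In form: [[[claw, x, y, z, spin], ...]]. A call has 1 to 12 rows; each row shifts and turns the commanded pose from where the row before left it, along the tool's axes as they then stand; what a row does not reach is not made up. A row lasts 1/12 s, in which the tool goes at most 41.7 mm and 7.16 degrees, less where a joint would pass 70% of its speed; a pose out of reach is approached as far as the arm can. A call is refused whole if a number of a shift passes 0.0417 or a number of a turn 7.16, either way. A call with a gripper value outside its range is refused whole. The fingers move at their own pace and stop on an object; FORCE is the grip in N (left out, the last holds). Time passes only in rows, so rows that do not move let the fingers close. It gives the time, the measured TCP pose, the force, the opening and the grip force at its end, in the units of the state.
- get_state(): the state, without advancing time (a new reading comes with each control period).
- viewer.read_camera(name): name is "scene" or "side" or "wrist"; returns the picture (420x560x3 uint8, blue, green, red); there is no depth.
- viewer.camera_params(name): a dict with "fov_y" (degrees; the focal length in pixels is half the picture's height over the tangent of half this angle, whatever the lens; pixels are square), "cx", "cy" (the principal point, pixels), "k1" (the pictures are not rectified: a ray, as slopes to the right and down, at radius r is drawn at 1 + k1 r^2 times it, then the intrinsics apply), "xyz" and "attitude" of the camera in the world; the wrist camera has in their place "hand_eye" (4x4, takes a point from camera to tool coordinates, whose origin is the TCP and whose axes are the flange's). Camera axes: x right, y up, looking along -z (the intrinsics and any distortion apply to the point x, -y, -z); pixel columns grow to the right and rows downward; lengths in m; the calibration is good to about 2 mm. A picture is of the moment at which its call begins: read the wrist's pose just before it. camera_params takes no time and is no camera call.
- sign_off(): hands the job in; it is judged then, once.
Trained networks look in the newest picture that a camera, given by its name, has taken for a name from the list of things; names that differ only in an ending like _2 or _b are one class to them, and where a whole thing is asked for, a point or a joint stands for the part that bears it (a point fixed in the world has none). Each returns a list of dicts, best first, with "confidence" (0 to 1); they miss things now and then, are a little off and sometimes report something else, mostly with a low value. They report only what shows in the picture. A call takes as long as a camera call.
- viewer.look_for(camera, name): "extent" ([left, top, width, height] as shares, 0 to 1, of the picture: columns of its width, rows of its height, round what is visible of it).
- viewer.outline_of(camera, name): "mask" (420x560 bool, what is visible of it) and "extent" ([left, top, width, height] as shares, 0 to 1, of the picture: columns of its width, rows of its height, round what is visible of it).
- viewer.pinpoint(camera, name): "xy" ([column, row] as shares, 0 to 1, of the picture: columns of its width, rows of its height: a listed point, or the origin of a listed thing).
The state is a dict: "time": time; "qpos": joint angles; "dq": joint speeds; "joint_efforts": joint torques, N m; "eef_pos": TCP position; "tcp_rot": TCP orientation; "contact_force": force on the tool from outside, world axes, zero at the start; "wrist_torque": the same for the moment, N m; "opening": opening from 0.0 (shut) to 1.0 (fully open); "finger_force": force on a finger pad.
Only numpy, scipy, OpenCV 4.12 (cv2) and the standard library are available. Lean on these libraries where they do the work, as an engineer would, in place of code of your own. Each camera call takes 0.05 s, during which the arm holds its last target. There are 200 camera calls.

TASK

A small chromatography plate lies on the lit glass of the viewing box, whose amber screen leans open. Lay the ruler flat on the glass with its long edge flush against the plate's near long edge and its left end level with the plate's left end, and let go of it; then take the screen by its handle, bring it forward and down under control, never letting it drop, and finish while still holding it by the handle at 45 degrees above the glass (it would fall shut by itself), so that a colleague can mark the spots underneath while looking through it. Leave the plate against its stop, the ruler where you laid it and the other things on the bench alone.

Things in the scene. Friction and masses are not known exactly. Their poses are not given: they have to be found in the camera images.
- viewer: viewing box, fixed: white case 215 x 285 mm, origin under its centre on the bench; x points away from the robot to the hinge side, y left, z up. Its level lit glass, 142 mm (x) by 244 mm (y), centred at x = -3, y = 0 mm, has its top at z = 50 mm. A fixed L-shaped stop 5 mm high stands on the glass behind the plate's far edge and at its left end
- tlc_plate: loose glass-backed plate with a white face and a few coloured spots, 50 mm (x) by 100 mm (y) by 4 mm, 50 g, lying on the glass within 1 mm of the stop, square with the viewing box. Origin: centre of its underside; axes as the box's. Its near long edge is at x = -25 mm, its left end at y = +50 mm
- ruler_center (a point): loose aluminium ruler, about 90 g, starting right of the box: blade 160 mm (x) by 26 mm (y) by 5 mm; along its middle a dark blue rib to grip across, 150 mm long, 12 mm wide, its top 22 mm above the ruler's underside. The same either way round (ticks on both long edges, no marked end). Point: its centre, 11 mm above its underside; x along its length, z up
- screen (a joint): angle of the amber screen over the glass, rad: 0 shut, level; 0.785 = 45 degrees; 1.8 leaning back on its stop, where it stays. Below about 1.65 it falls shut by its own weight (0.3 kg, hardly any friction). It turns about the box's y direction through point screen_hinge
- screen_handle (a point): middle of the round steel bar of the screen's bow handle: 10 mm thick, straight for 90 mm along the box's y, 30 mm of free room past its axis before the screen's edge. At screen angle q it is at x = 88 - 199 cos q - 8 sin q, y = 0, z = 82 + 199 sin q - 8 cos q mm in the box's frame. The point turns with the screen: -x points from the hinge to the handle, y along the bar
- screen_hinge (a point): point on the hinge axis at the middle of the screen: x = 88, y = 0, z = 82 mm in the box's frame
- drop_vial: bystander: small brown vial with white cap, 25 mm across, 48 mm tall, origin under its centre
- glass_jar: bystander: empty glass jar, 38 mm across, 78 mm tall, origin under its centre
- pocket_balance: bystander: flat pocket balance, 66 x 118 x 14 mm, origin under its centre

How it is judged:
By the outcome, as a careful person would: the job done as asked, in the order asked, and still so for the second after the job is handed in, while the arm keeps its last pose, push and grip.
It also fails if it takes over 51 s, if anything falls off the work surface, if the arm or the gripper's body presses on something with over 40 N, if the wrist force passes 120 N, or if a joint passes its speed limit or range.

## Working session

There is one attempt and no reset: what is moved stays moved. The work goes in short steps, Python scripts to look and compute and a shell command to move; the robot and the scene stay as the last step left them, time stands still between calls to the robot, and variables do not carry over. Pictures are saved under pics/ and viewed, at most 10 in all, crops included, and the job is handed in when it is done.

```bash
mkdir -p pics
cat > h.py <<'E'
import numpy as np, cv2
from plant import get_state, viewer, sign_off, ctrl
from scipy.spatial.transform import Rotation as R
def cam(name, st=None):
    p=viewer.camera_params(name)
    f=210/np.tan(np.radians(p['fov_y'])/2)
    if name=='wrist':
        st=st or get_state(); T=np.eye(4); T[:3,:3]=R.from_quat(st['tcp_rot']).as_matrix(); T[:3,3]=st['eef_pos']
        T=T@np.array(p['hand_eye'])
    else:
        T=np.eye(4); a=np.array(p['attitude'])
        T[:3,:3]=a if a.shape==(3,3) else R.from_quat(a).as_matrix(); T[:3,3]=p['xyz']
    return dict(T=T,f=f,K=np.array([[f,0,p['cx']],[0,f,p['cy']],[0,0,1]]),k1=p['k1'])
def proj(c,P):
    P=np.atleast_2d(P); q=(P-c['T'][:3,3])@c['T'][:3,:3]; s=np.c_[q[:,0],-q[:,1]]/-q[:,2:]
    s=s*(1+c['k1']*(s**2).sum(1,keepdims=True)); return s*c['f']+c['K'][:2,2]
def ray(c,px):
    px=np.asarray(px,float).reshape(-1,1,2)
    s=cv2.undistortPoints(px,c['K'],np.array([c['k1'],0,0,0,0.])).reshape(-1,2)
    d=np.c_[s[:,0],-s[:,1],-np.ones(len(s))]@c['T'][:3,:3].T
    return c['T'][:3,3],d
def onz(c,px,z):
    o,d=ray(c,px); return o+d*((z-o[2])/d[:,2])[:,None]
E
cat > a.py <<'E'
from h import *
for n in ['scene','side','wrist']:
    st=get_state(); im=viewer.read_camera(n); cv2.imwrite(f'pics/{n}0.png',im); c=cam(n,st)
    print(n,viewer.camera_params(n)['k1'],c['f'],c['T'].round(3).tolist())
    for o in ['viewer','tlc_plate','ruler_center','screen_handle','screen_hinge','drop_vial','glass_jar','pocket_balance']:
        r=viewer.pinpoint(n,o)
        print(o,[(np.round(np.array(x['xy'])*[560,420],1).tolist(),round(x['confidence'],2)) for x in r[:2]])
print(get_state(),ctrl.pinch_z)
E
python3 a.py; python3 -c "
import cv2,numpy as np
cv2.imwrite('pics/both0.png',cv2.resize(np.vstack([cv2.imread('pics/scene0.png'),cv2.imread('pics/side0.png')]),(400,600)))"
```

```text
scene -0.0842152009913961 532.9372147684171 [[-0.868, 0.374, -0.326, 0.121], [-0.496, -0.635, 0.592, 0.735], [0.014, 0.676, 0.737, 0.966], [0.0, 0.0, 0.0, 1.0]]
viewer [([269.4, 232.9], 0.82)]
tlc_plate [([252.6, 223.8], 0.69)]
ruler_center [([353.6, 171.7], 0.84)]
screen_handle [([217.5, 122.5], 0.93)]
screen_hinge [([233.5, 199.3], 0.89)]
drop_vial [([278.6, 144.4], 0.7)]
glass_jar []
pocket_balance []
side -0.12069856928527761 449.6301534670845 [[0.165, 0.739, -0.654, -0.126], [-0.986, 0.12, -0.113, -0.08], [-0.005, 0.663, 0.748, 0.814], [0.0, 0.0, 0.0, 1.0]]
viewer [([266.3, 230.0], 0.85)]
tlc_plate [([260.1, 201.5], 0.69), ([129.0, 273.7], 0.44)]
ruler_center [([400.0, 276.9], 0.87)]
screen_handle [([283.3, 95.0], 0.92)]
screen_hinge [([279.7, 174.2], 0.96)]
drop_vial [([397.6, 196.3], 0.64), ([259.6, 198.5], 0.33)]
glass_jar [([364.8, 198.0], 0.68)]
pocket_balance [([127.8, 276.3], 0.93)]
wrist -0.056310903618948846 352.131143867559 [[0.327, -0.908, -0.263, 0.155], [0.945, 0.315, 0.09, 0.661], [0.0, -0.278, 0.961, 0.374], [0.0, 0.0, 0.0, 1.0]]
viewer []
tlc_plate []
ruler_center []
screen_handle []
screen_hinge []
drop_vial []
glass_jar []
pocket_balance [([79.5, 349.2], 0.87)]
{'time': 1.35, 'qpos': array([ 1.08704247e+00,  2.86332409e-01,  1.57668688e+00, -6.39194972e-06,
        1.27857871e+00, -1.50009905e-01]), 'dq': array([ 2.57365160e-04, -8.75664389e-04, -1.59588416e-04, -1.24483969e-03,
        1.47340356e-03, -3.61855286e-05]), 'joint_efforts': array([-4.63412671e-04, -4.05958593e+01, -2.92928427e+01, -1.94393633e-04,
        6.08977462e-04,  5.50597733e-06]), 'eef_pos': array([0.22109643, 0.63775895, 0.23131035]), 'tcp_rot': array([ 1.66097688e-01,  9.86109303e-01, -3.49377962e-06,  2.07512372e-06]), 'contact_force': array([-0.10435598,  0.66549185, -0.00424628]), 'wrist_torque': array([-0.00932604, -0.00842626,  0.08033002]), 'finger_force': 0.0, 'opening': 0.9989560784283628} 0.0187
```

View pics/scene0.png

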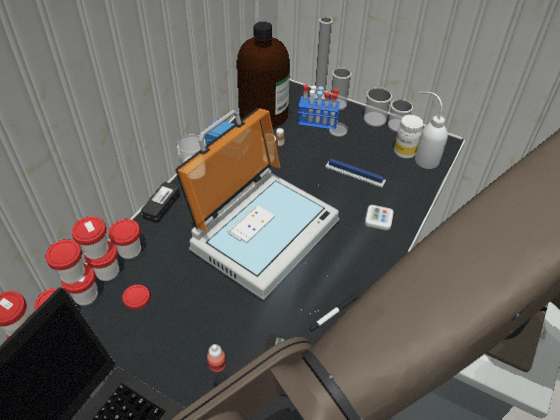

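View pics/side0.png

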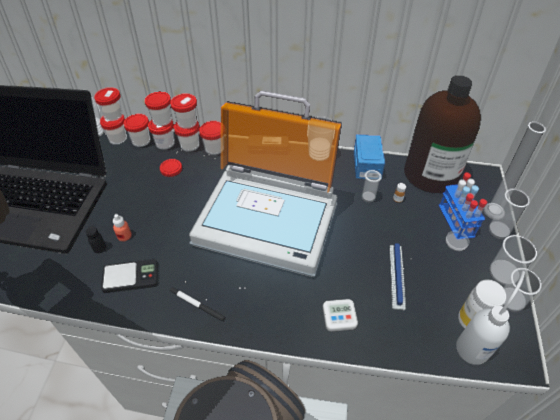

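The scene view shows the open viewer at about (265,235), the ruler at (355,172) and the handle at (217,122). In the side view, the viewer is at (265,220), the ruler at (398,275) and the handle bar at (283,95).

```bash
cat > b.py <<'E'
from h import *
from scipy.optimize import least_squares
C={n:cam(n) for n in ['scene','side']}
quads={}
for n in C:
    im=cv2.imread(f'pics/{n}0.png'); hsv=cv2.cvtColor(im,cv2.COLOR_BGR2HSV)
    m=cv2.inRange(hsv,(85,25,170),(105,140,255)); m=cv2.morphologyEx(m,cv2.MORPH_OPEN,np.ones((3,3)))
    k,l,s,_=cv2.connectedComponentsWithStats(m); i=1+s[1:,4].argmax()
    h=cv2.convexHull(np.argwhere(l==i)[:,::-1].astype(np.int32)); q=cv2.approxPolyN(h,4)[0] if hasattr(cv2,'approxPolyN') else cv2.approxPolyDP(h,12,True)
    q=q.reshape(-1,2).astype(float); W=onz(C[n],q,.05); quads[n]=q
    print(n,q.tolist(),W.round(4).tolist(),np.linalg.norm(np.roll(W,-1,0)-W,axis=1).round(4))
    r=viewer.outline_of(n,'ruler_center'); mm=r[0]['mask']
    blue=cv2.inRange(hsv,(105,120,40),(125,255,255))>0
    ys,xs=np.nonzero(blue&mm); P=onz(C[n],np.c_[xs,ys],.020)[:,:2]; rc=cv2.minAreaRect((P*1000).astype(np.float32)); print('rib',len(xs),rc)
    ys,xs=np.nonzero(mm);P=onz(C[n],np.c_[xs,ys],.005)[:,:2]; print('all',cv2.minAreaRect((P*1000).astype(np.float32)))
pts={'scene':dict(viewer=(269.4,232.9),tlc_plate=(252.6,223.8),ruler_center=(353.6,171.7),screen_handle=(217.5,122.5),screen_hinge=(233.5,199.3)),
'side':dict(viewer=(266.3,230),tlc_plate=(260.1,201.5),ruler_center=(400,276.9),screen_handle=(283.3,95),screen_hinge=(279.7,174.2))}
for o in pts['side']:
    f=lambda X:np.r_[[proj(C[n],X)[0]-pts[n][o] for n in C]].ravel()
    s=least_squares(f,[.6,-.1,.05]); print(o,s.x.round(4),s.fun.round(1))
def box(v,P):
    c,s=np.cos(v[2]),np.sin(v[2]); P=np.atleast_2d(P); return np.c_[v[0]+c*P[:,0]-s*P[:,1],v[1]+s*P[:,0]+c*P[:,1],P[:,2]]
G=np.array([[-.074,-.122,.05],[-.074,.122,.05],[.068,.122,.05],[.068,-.122,.05]])
pl={'viewer':[0,0,0],'tlc_plate':[-0,0,.05],'screen_handle':[.1254,0,.2776],'screen_hinge':[.088,0,.082]}
def f(v):
    out=[]
    for n in C:
        p=proj(C[n],box(v,G))
        out.append((np.array([q for q in [quads[n][np.linalg.norm(quads[n]-a,axis=1).argmin()] for a in p]])-p).ravel())
        for o in pl: out.append(.5*(proj(C[n],box(v,pl[o]))[0]-pts[n][o]))
    return np.concatenate(out)
for y0 in [0,-.2,.2]:
    s=least_squares(f,[.55,-.05,y0],loss='soft_l1'); print(s.x,s.cost,s.fun.round(1).tolist())
E
python3 b.py
```

```text
scene [[257.0, 275.0], [207.0, 242.0], [276.0, 180.0], [323.0, 207.0]] [[0.4695, 0.1895, 0.05], [0.6101, 0.1697, 0.05], [0.5762, -0.0755, 0.05], [0.4367, -0.0536, 0.05]] [0.142  0.2475 0.1411 0.2452]
rib 326 ((434.394775390625, -238.51011657714844), (146.4078826904297, 21.93695640563965), 2.7214858531951904)
all ((434.7919006347656, -245.92491149902344), (161.71954345703125, 43.29433059692383), 2.983383893966675)
side [[309.0, 251.0], [202.0, 224.0], [225.0, 180.0], [325.0, 203.0]] [[0.435, -0.053, 0.05], [0.4699, 0.189, 0.05], [0.6123, 0.1715, 0.05], [0.5762, -0.0734, 0.05]] [0.2445 0.1435 0.2475 0.1426]
rib 276 ((430.4447021484375, -244.48240661621094), (147.6969451904297, 10.537690162658691), 2.1284475326538086)
all ((435.2068786621094, -245.7435760498047), (161.70755004882812, 28.044601440429688), 2.7596912384033203)
viewer [0.5171 0.0511 0.007 ] [ 1.2  2.2  1.1 -2.2]
tlc_plate [0.5519 0.0745 0.0528] [-0.4 -0.7 -0.4  0.7]
ruler_center [ 0.4406 -0.2555 -0.0069] [ 0.4  0.8  0.3 -0.7]
screen_handle [0.6535 0.0381 0.2766] [-0.3 -0.9 -0.4  0.9]
screen_hinge [0.625  0.0425 0.07  ] [-1.  -2.2 -1.1  2.2]
[ 0.52638178  0.05766133 -0.14029721] 19.67333981802098 [-0.1, -0.3, 0.1, 0.4, 0.1, 0.3, 0.8, -0.6, -1.8, 2.2, 6.6, -0.2, 0.1, -0.1, 1.1, -1.6, 0.0, 0.4, -0.1, 0.1, -0.9, -0.6, 0.3, 0.2, -0.4, -1.9, 2.4, 5.4, -0.8, 0.6, -1.5, 0.9]
[ 0.52638178  0.05766133 -0.14029721] 19.67333981802124 [-0.1, -0.3, 0.1, 0.4, 0.1, 0.3, 0.8, -0.6, -1.8, 2.2, 6.6, -0.2, 0.1, -0.1, 1.1, -1.6, 0.0, 0.4, -0.1, 0.1, -0.9, -0.6, 0.3, 0.2, -0.4, -1.9, 2.4, 5.4, -0.8, 0.6, -1.5, 0.9]
[ 0.52638178  0.05766133 -0.14029721] 19.673339818021233 [-0.1, -0.3, 0.1, 0.4, 0.1, 0.3, 0.8, -0.6, -1.8, 2.2, 6.6, -0.2, 0.1, -0.1, 1.1, -1.6, 0.0, 0.4, -0.1, 0.1, -0.9, -0.6, 0.3, 0.2, -0.4, -1.9, 2.4, 5.4, -0.8, 0.6, -1.5, 0.9]
```

```bash
python3 -m handwheel '[[[0.085,-0.027,-0.022,0,-7.16],[0.085,-0.024,-0.025,0,-7.16],[0.085,-0.021,-0.027,0,-7.16],[0.085,-0.0175,-0.03,0,0],[0.085,-0.0175,-0.03,0,0],[0.085,-0.0175,-0.03,0,0],[0.085,-0.0175,-0.03,0,0],[0.085,-0.0175,-0.03,0,0],[0.085,-0.0175,-0.03,0,0],[0.085,-0.0175,-0.03,0,0],[0.085,-0.0175,-0.03,0,0],[0.085,-0.0175,-0.03,0,0]]]'
python3 -m handwheel '[[[0.085,-0.004,-0.035,0,0],[0.085,-0.004,-0.035,0,0],[0.085,-0.004,-0.035,0,0],[0.085,-0.004,-0.035,0,0],[0.085,-0.004,-0.035,0,0],[0.085,-0.004,-0.035,0,0],[0.085,0,0,0,0],[0.085,0,0,0,0]]]'
cat > c.py <<'E'
import sys
from h import *
n=sys.argv[1]; st=get_state(); im=viewer.read_camera('wrist'); cv2.imwrite(f'pics/{n}.png',im)
np.savez(f'pics/{n}.npz',p=st['eef_pos'],r=st['tcp_rot'])
print(st['time'],st['eef_pos'].round(4),st['tcp_rot'].round(4),st['opening'],np.abs(st['dq']).max())
E
python3 c.py w1
```

```text
time: 2.45
eef_pos: [0.4455, 0.2852, 0.2316]
tcp_rot: [-0.021, 1.0, 0.0, 0.0]
contact_force: [0.3, 0.7, 0.0]
opening: 0.994
finger_force: 0.0
time: 3.12
eef_pos: [0.4777, 0.0764, 0.2316]
tcp_rot: [-0.019, 1.0, 0.0, 0.0]
contact_force: [-0.7, -0.6, -0.6]
opening: 0.997
finger_force: 0.0
3.1167 [0.4777 0.0764 0.2316] [-1.860e-02  9.998e-01  1.000e-04  2.000e-04] 0.9973214626127753 0.05222165613022117
```

View pics/w1.png

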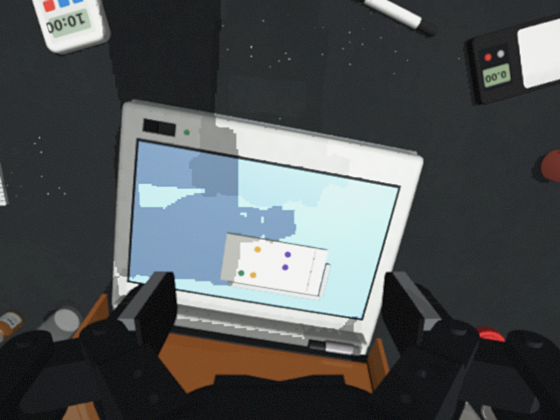

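The wrist view shows the glass (quad about (138,140), (400,187), (362,320), (128,282)). The plate is at (225–328, 234–297), with its near long edge at the top.

```bash
cat > d.py <<'E'
from h import *
z=np.load('pics/w1.npz'); C=cam('wrist',dict(eef_pos=z['p'],tcp_rot=z['r'])); im=cv2.imread('pics/w1.png')
q=[(137,140),(400,187),(362,320),(127,282)]
W=onz(C,q,.05);print(W.round(4).tolist(),np.linalg.norm(np.roll(W,-1,0)-W,axis=1).round(4))
x0,y0=205,220;cr=cv2.resize(im[y0:y0+90,x0:x0+140],None,fx=5.5,fy=5.5,interpolation=cv2.INTER_CUBIC)
v=[.5264,.0577,-.1403];c,s=np.cos(v[2]),np.sin(v[2])
def B(P):P=np.array(P,float);return np.c_[v[0]+c*P[:,0]-s*P[:,1],v[1]+s*P[:,0]+c*P[:,1],P[:,2]]
def draw(P,col):
    p=proj(C,B(P));p=((p-[x0,y0]+.5)*5.5-.5).astype(np.int32);cv2.polylines(cr,[p],True,col,1)
for cx,cy in [(.023,.020)]:
    draw([(cx+a*.025,cy+b*.05,.054) for a,b in [(-1,-1),(-1,1),(1,1),(1,-1)]],(0,0,255))
cv2.imwrite('pics/w1c.png',cr)
E
python3 d.py
```

```text
[[0.4358, -0.055, 0.05], [0.4705, 0.1906, 0.05], [0.6149, 0.1697, 0.05], [0.5799, -0.0763, 0.05]] [0.248  0.1459 0.2484 0.1457]
```

View pics/w1c.png

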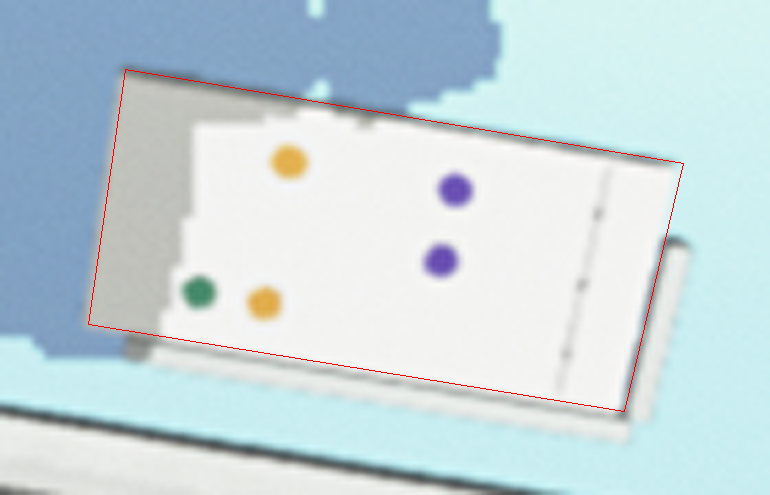

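The crop shows the plate model (box x=+23, y=+20 mm) agreeing with the picture to within about 1 px. Its near edge runs from (125,70) to (683,163) in crop pixels.

```bash
python3 -m handwheel '[[[0.07,0.009,-0.0318,0,0],[0.07,0.009,-0.0318,0,0],[0.07,0.009,-0.0318,0,0],[0.07,0.009,-0.0318,0,0],[0.07,0.009,-0.0318,0,0],[0.07,0.009,-0.0318,0,0],[0.07,0.009,-0.0318,0,0],[0.07,0.009,-0.0318,0,0],[0.07,0.009,-0.0318,0,0],[0.07,0.009,-0.0318,0,0],[0.07,0,0,0,0],[0.07,0,0,0,0]]]'
python3 c.py w2
cat > e.py <<'E'
from h import *
z=np.load('pics/w2.npz'); C=cam('wrist',dict(eef_pos=z['p'],tcp_rot=z['r'])); im=cv2.imread('pics/w2.png'); hsv=cv2.cvtColor(im,cv2.COLOR_BGR2HSV)
r=viewer.outline_of('wrist','ruler_center'); print([(x['confidence'],x['mask'].sum()) for x in r]); mm=r[0]['mask']
print([(np.array(x['xy'])*[560,420],onz(C,np.array(x['xy'])*[560,420],.011).round(4)) for x in viewer.pinpoint('wrist','ruler_center')])
b=(cv2.inRange(hsv,(105,100,40),(125,255,255))>0)&cv2.dilate(mm.astype(np.uint8),np.ones((5,5))).astype(bool)
for m,zz in ((b,.02),(mm,.005)):
    ys,xs=np.nonzero(m);P=onz(C,np.c_[xs,ys],zz)[:,:2];print(len(xs),cv2.minAreaRect((P*1000).astype(np.float32)))
o=im.copy();o[mm]=o[mm]//2+np.array([0,0,120],np.uint8)
cv2.imwrite('pics/w2o.png',np.hstack([im,o])[:, :][::1, 100:]) if 0 else cv2.imwrite('pics/w2o.png',np.hstack([im[:,160:460],o[:,160:460]]))
E
python3 e.py
```

```text
time: 4.17
eef_pos: [0.4009, -0.2435, 0.2313]
tcp_rot: [-0.02, 1.0, 0.0, 0.0]
contact_force: [-0.4, -0.1, 0.5]
opening: 0.817
finger_force: 0.0
4.1667 [ 0.4009 -0.2435  0.2313] [-2.000e-02  9.998e-01  4.000e-04  0.000e+00] 0.8166909631115009 0.03851384672615835
[(0.9, np.int64(3397))]
[(array([274.512, 210.714]), array([[ 0.432 , -0.2469,  0.011 ]]))]
1212 ((435.6145324707031, -246.22544860839844), (149.64830017089844, 9.711061477661133), 2.760266065597534)
3397 ((436.9837951660156, -246.28147888183594), (162.15623474121094, 25.92981719970703), 1.9931015968322754)
```

View pics/w2o.png

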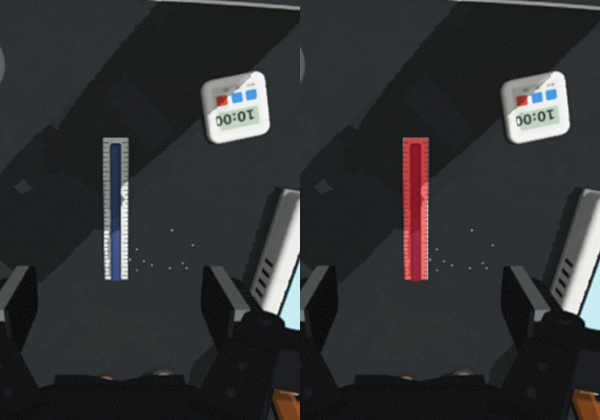

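The ruler lies centred at image column about 275, rows 138–280, and the mask covers it cleanly. That puts its centre at (0.4355, −0.2463) with yaw 2.4°. Next I descend and grip.

```bash
python3 -m handwheel '[[[0.05,-0.0086,-0.001,0.030,0],[0.05,-0.0086,-0.001,0.030,0],[0.05,-0.0086,-0.001,0.030,0],[0.05,-0.0087,-0.0012,0.030,0],[0.05,0,0,0.030,0],[0.05,0,0,0.030,0],[0.05,0,0,0.020,0],[0.05,0,0,0.015,0],[0.05,0,0,0.009,0],[0.05,0,0,0,0],[0.05,0,0,0,0]]]'
python3 -m handwheel '[[[0,0,0,0,0],[0,0,0,0,0],[0,0,0,0,0],[0,0,0,0,0],[0,0,0,0,0],[0,0,0,0,0],[0,0,0,0,0],[0,0,0,0,0]]]' 40
```

```text
time: 5.23
eef_pos: [0.4357, -0.2456, 0.0076]
tcp_rot: [-0.021, 1.0, 0.0, -0.0]
contact_force: [1.2, -0.2, 0.1]
opening: 0.588
finger_force: 0.0
time: 5.9
eef_pos: [0.4361, -0.2471, 0.0087]
tcp_rot: [-0.02, 1.0, -0.001, 0.001]
contact_force: [-0.3, 2.1, 7.2]
opening: 0.133
finger_force: 41.6
```

```bash
python3 -m handwheel '[[[0,0,0,-0.015,0],[0,0,0,-0.03,0],[0,0,0,-0.03,0],[0,0,0,-0.03,0],[0,0,0,-0.025,0],[0,0,0,0,7.16],[0,0,0,0,7.16],[0,0,0,0,7.16],[0,0,0,0,7.16],[0,0,0,0,7.16],[0,0,0,0,7.16],[0,0,0,0,7.16]]]'
python3 -m handwheel '[[[0,0,0,0,7.16],[0,0,0,0,7.16],[0,0,0,0,7.16],[0,0,0,0,7.16],[0,0,0,0,7.16],[0,0,0,0,7.16],[0,0,0,0,7.16],[0,0,0,0,0]]]'
```

```text
time: 6.9
eef_pos: [0.4347, -0.246, 0.1367]
tcp_rot: [0.408, 0.913, 0.0, -0.001]
contact_force: [0.6, -0.6, -0.9]
opening: 0.126
finger_force: 40.6
time: 7.57
eef_pos: [0.4347, -0.246, 0.1367]
tcp_rot: [0.755, 0.656, -0.0, -0.001]
contact_force: [1.0, -0.6, -1.6]
opening: 0.128
finger_force: 40.6
```

```bash
python3 -m handwheel '[[[0,0.0303,0.0029,0,0],[0,0.0303,0.0029,0,0],[0,0.0303,0.0029,0,0],[0,0.0303,0.0029,0,0],[0,0.0303,0.0029,0,0],[0,0.0303,0.0029,0,0],[0,0.0303,0.0029,0,0],[0,0.0303,0.0029,0,0],[0,0.0303,0.0029,0,0],[0,0.0303,0.0029,0,0],[0,0,0,0,0],[0,0,0,0,0]]]'
python3 -m handwheel '[[[0,0,0,0.02,0],[0,0,0,0.02,0],[0,0,0,0.015,0],[0,0,0,0.006,0],[0,0,0,0,0],[0,0,0,0,0],[0,0,0,0,0]]]'
python3 c.py w3
```

```text
time: 8.57
eef_pos: [0.5052, 0.0511, 0.1369]
tcp_rot: [0.752, 0.659, -0.0, -0.0]
contact_force: [0.2, 0.1, -1.3]
opening: 0.126
finger_force: 40.6
time: 9.15
eef_pos: [0.5064, 0.0493, 0.0775]
tcp_rot: [0.754, 0.657, 0.001, 0.001]
contact_force: [0.5, -0.3, -0.5]
opening: 0.124
finger_force: 40.7
9.15 [0.5064 0.0493 0.0775] [7.541e-01 6.567e-01 7.000e-04 8.000e-04] 0.12426352250054942 0.00770682164269272
```

View pics/w3.png

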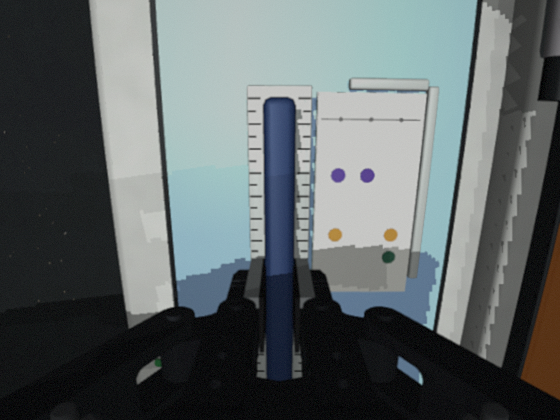

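The view shows the held ruler blade (end corners (248,86) and (312,86)) beside the plate (corners about (317,93) and (426,95); near edge down to about (313,290)).

```bash
cat > g.py <<'E'
from h import *
z=np.load('pics/w3.npz'); C=cam('wrist',dict(eef_pos=z['p'],tcp_rot=z['r'])); im=cv2.imread('pics/w3.png')
v=[.5264,.0577,-.1403];c,s=np.cos(v[2]),np.sin(v[2])
def ib(P): d=P[:,:2]-v[:2]; return np.c_[c*d[:,0]+s*d[:,1],-s*d[:,0]+c*d[:,1]]*1000
def edge(pts, horiz):
    pass
g=cv2.cvtColor(im,cv2.COLOR_BGR2GRAY).astype(int)
for r in (110,140,160,200,215): print(r,g[r,306:324].tolist())
for cc in (255,305,330,345): print(cc,g[78:102,cc].tolist())
print('ruler',ib(onz(C,[(248,86),(312,86),(248,240),(312,240)],.0738)).round(1).tolist())
print('plate',ib(onz(C,[(317,93),(426,95),(313,290),(407,291)],.054)).round(1).tolist())
E
python3 g.py
```

```text
110 [131, 133, 132, 135, 140, 122, 119, 137, 160, 154, 129, 140, 182, 198, 198, 197, 198, 198]
140 [196, 198, 200, 193, 159, 126, 132, 169, 179, 146, 148, 183, 198, 196, 198, 199, 197, 198]
160 [118, 119, 124, 137, 129, 117, 111, 103, 90, 117, 172, 199, 199, 196, 198, 197, 197, 197]
200 [180, 179, 162, 125, 103, 105, 103, 97, 131, 179, 198, 198, 198, 197, 197, 198, 198, 200]
215 [181, 181, 158, 121, 105, 111, 103, 124, 172, 196, 199, 198, 198, 198, 198, 198, 198, 198]
255 [190, 189, 192, 192, 193, 191, 178, 158, 188, 197, 198, 197, 196, 197, 196, 196, 196, 197, 179, 130, 92, 151, 194, 200]
305 [190, 188, 189, 189, 189, 190, 179, 164, 184, 198, 197, 196, 198, 197, 200, 196, 198, 198, 181, 128, 89, 146, 192, 193]
330 [189, 187, 187, 188, 189, 190, 188, 187, 187, 188, 190, 189, 188, 192, 195, 198, 197, 197, 195, 198, 197, 198, 197, 198]
345 [187, 187, 186, 186, 188, 187, 187, 189, 188, 188, 187, 188, 189, 184, 179, 193, 196, 197, 196, 196, 196, 196, 198, 195]
ruler [[-30.6, 69.6], [-5.3, 69.7], [-31.9, 5.1], [-3.6, 5.1]]
plate [[-1.2, 68.1], [48.6, 67.9], [-0.1, -30.2], [49.9, -31.0]]
```

```bash
cat >> g.py <<'E'
print('---')
print('R',ib(onz(C,[(311,110),(310.3,140),(308.5,215),(280,84.8)],.0738)).round(2).tolist())
print('P',ib(onz(C,[(317.3,110),(316.3,140),(313.5,215),(345,91.7)],.054)).round(2).tolist(), C['T'][:3,3])
print(get_state()['tcp_rot'],ib(get_state()['eef_pos'][None]))
E
python3 g.py | sed -n '/---/,$p'
```

```text
---
R [[-5.5, 60.48], [-5.48, 48.61], [-5.41, 16.64], [-17.97, 70.05]]
P [[-0.84, 60.68], [-0.9, 47.2], [-1.15, 10.9], [11.43, 68.76]] [0.51612269 0.11886992 0.22027052]
[0.75407503 0.65678709 0.00082747 0.00094117] [[-18.48899966 -11.00130085]]
```

```bash
python3 -m handwheel '[[[0,-0.0013,0.003,0,0],[0,0,0,0.008,0],[0,0,0,0.006,0],[0,0,0,0.003,0],[0,0,0,0,0],[0,0,0,0,0]]]'; python3 -m handwheel '[[[0,0,0,0.001,0],[0,0,0,0,0],[0,0,0,0,0]]]';  python3 -m handwheel '[[[0,0,0,0.0005,0],[0,0,0,0,0],[0,0,0,0,0]]]'
```

```text
time: 9.7
eef_pos: [0.5081, 0.0482, 0.0588]
tcp_rot: [0.754, 0.657, -0.0, -0.0]
contact_force: [0.0, 0.5, -1.0]
opening: 0.126
finger_force: 40.7
time: 9.95
eef_pos: [0.5082, 0.0482, 0.0587]
tcp_rot: [0.754, 0.657, -0.0, -0.0]
contact_force: [-2.1, 0.0, 5.1]
opening: 0.127
finger_force: 41.4
time: 10.2
eef_pos: [0.5082, 0.0482, 0.0587]
tcp_rot: [0.754, 0.657, -0.0, -0.0]
contact_force: [-4.1, 0.8, 7.7]
opening: 0.127
finger_force: 41.8
```

```bash
python3 -m handwheel '[[[0,0,0,-0.001,0],[0,0,0,0,0],[0,0,0,0,0]]]'; python3 c.py w4
cat > k.py <<'E'
import sys
from h import *
n=sys.argv[1]; z=np.load(f'pics/{n}.npz'); C=cam('wrist',dict(eef_pos=z['p'],tcp_rot=z['r'])); im=cv2.imread(f'pics/{n}.png')
x0,y0=230,60; cv2.imwrite(f'pics/{n}c.png',cv2.resize(im[y0:y0+200,x0:x0+220],None,fx=3,fy=3,interpolation=cv2.INTER_CUBIC))
g=cv2.cvtColor(im,cv2.COLOR_BGR2GRAY).astype(int)
for r in (110,140,170,200,215): print(r,g[r,300:326].tolist())
E
python3 k.py w4
```

```text
time: 10.45
eef_pos: [0.5085, 0.0482, 0.0587]
tcp_rot: [0.754, 0.657, 0.0, 0.0]
contact_force: [0.1, -0.7, 1.1]
opening: 0.126
finger_force: 40.9
10.45 [0.5085 0.0482 0.0587] [7.541e-01 6.568e-01 3.000e-04 2.000e-04] 0.12598654959919603 0.004711049436466491
110 [186, 183, 169, 140, 123, 121, 122, 123, 123, 129, 132, 122, 153, 178, 172, 138, 143, 165, 181, 185, 183, 184, 181, 182, 185, 183]
140 [120, 160, 184, 187, 185, 185, 184, 183, 190, 177, 142, 131, 160, 169, 141, 141, 167, 182, 184, 184, 184, 185, 183, 184, 183, 185]
170 [115, 150, 175, 177, 176, 174, 174, 174, 174, 152, 134, 154, 165, 145, 139, 171, 184, 186, 186, 184, 185, 184, 184, 184, 183, 185]
200 [127, 150, 169, 172, 170, 165, 168, 169, 154, 117, 94, 94, 93, 126, 169, 182, 188, 184, 186, 184, 185, 184, 184, 186, 184, 185]
215 [168, 172, 171, 170, 168, 167, 167, 165, 146, 144, 160, 161, 136, 131, 164, 182, 188, 184, 185, 185, 184, 185, 186, 184, 187, 185]
```

View pics/w4c.png

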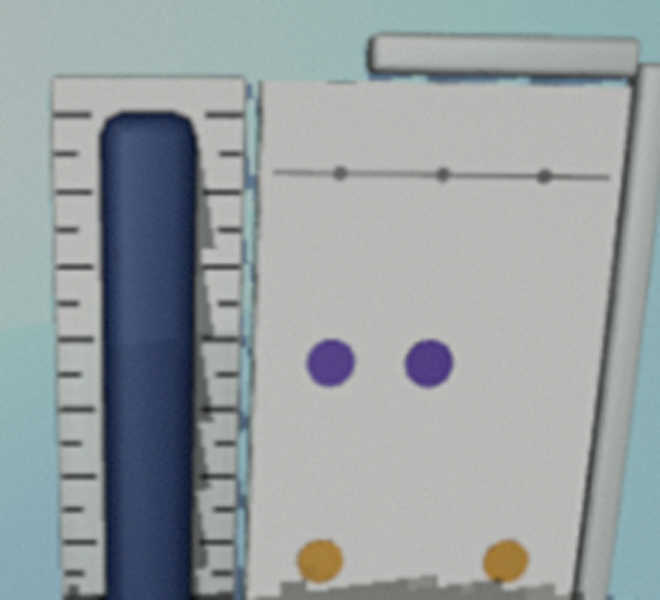

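The crop shows a ruler–plate gap of about 2 mm, almost parallel, and the ruler's left end (row 76) about 0.7 mm beyond the plate's (row 81). I'll correct both and close up gently.

```bash
python3 -m handwheel '[[[0,-0.0007,0,-0.001,0],[0,0,0.0012,0,0],[0,0,0,0.0008,0],[0,0,0,0,0]]]'; python3 -m handwheel '[[[0,0,0.0006,0,0],[0,0,0,0,0],[0,0,0,0,0]]]'; python3 -m handwheel '[[[0,0,0.0006,0,0],[0,0,0,0,0],[0,0,0,0,0]]]'; python3 c.py w5; python3 k.py w5
```

```text
time: 10.83
eef_pos: [0.5094, 0.0472, 0.0588]
tcp_rot: [0.754, 0.657, -0.0, 0.0]
contact_force: [0.0, -0.4, -1.4]
opening: 0.126
finger_force: 40.7
time: 11.08
eef_pos: [0.5099, 0.0472, 0.0589]
tcp_rot: [0.754, 0.657, -0.0, -0.0]
contact_force: [0.1, -0.3, -1.4]
opening: 0.123
finger_force: 40.6
time: 11.33
eef_pos: [0.5103, 0.0472, 0.0588]
tcp_rot: [0.754, 0.657, -0.0, -0.0]
contact_force: [-1.0, -0.1, -0.1]
opening: 0.125
finger_force: 40.6
11.3333 [0.5103 0.0472 0.0588] [ 7.541e-01  6.568e-01 -3.000e-04 -3.000e-04] 0.12504017701910516 0.004184753130845954
110 [186, 183, 174, 148, 125, 121, 121, 124, 123, 126, 127, 112, 142, 175, 185, 184, 182, 183, 182, 182, 183, 187, 183, 183, 182, 183]
140 [156, 174, 178, 184, 183, 182, 184, 185, 186, 179, 147, 133, 164, 183, 185, 184, 184, 184, 184, 184, 184, 183, 185, 184, 184, 187]
170 [172, 183, 185, 186, 185, 184, 185, 185, 183, 160, 134, 157, 182, 186, 185, 184, 184, 185, 184, 185, 183, 184, 185, 184, 185, 184]
200 [171, 172, 172, 169, 168, 167, 167, 166, 149, 121, 149, 179, 186, 184, 183, 184, 184, 185, 185, 183, 184, 184, 184, 184, 183, 184]
215 [168, 172, 168, 170, 168, 166, 169, 166, 146, 133, 162, 183, 185, 184, 183, 183, 186, 183, 185, 183, 184, 184, 187, 184, 184, 186]
```

```bash
python3 -m handwheel '[[[0,0,0.0004,0,0],[0,0,0,0,0],[0,0,0,0,0]]]'; python3 -m handwheel '[[[0,0,0.0003,0,0],[0,0,0,0.0002,0],[0,0,0,0,0]]]'; python3 c.py w6; python3 k.py w6
```

```text
time: 11.63
eef_pos: [0.5104, 0.0471, 0.0588]
tcp_rot: [0.754, 0.657, -0.001, -0.001]
contact_force: [-3.0, 0.1, -0.2]
opening: 0.127
finger_force: 40.8
time: 11.88
eef_pos: [0.5104, 0.0472, 0.0588]
tcp_rot: [0.754, 0.657, -0.001, -0.001]
contact_force: [-4.6, 1.1, 2.7]
opening: 0.126
finger_force: 41.1
11.8833 [0.5104 0.0472 0.0588] [ 0.754   0.6569 -0.0009 -0.001 ] 0.12644949366979552 0.002768940914855025
110 [184, 182, 167, 140, 123, 123, 123, 121, 121, 125, 129, 117, 139, 174, 185, 184, 185, 182, 183, 182, 184, 185, 184, 183, 184, 183]
140 [158, 179, 185, 184, 184, 183, 183, 184, 186, 180, 153, 154, 178, 185, 183, 184, 186, 183, 184, 186, 183, 183, 182, 183, 184, 183]
170 [178, 184, 186, 187, 185, 184, 185, 185, 182, 157, 150, 169, 184, 185, 184, 184, 182, 183, 183, 184, 183, 184, 182, 183, 185, 185]
200 [171, 169, 172, 170, 168, 165, 166, 168, 149, 128, 154, 181, 185, 185, 182, 185, 184, 185, 186, 182, 183, 183, 184, 183, 184, 184]
215 [168, 171, 171, 170, 165, 166, 169, 164, 146, 136, 163, 185, 186, 184, 184, 184, 184, 185, 184, 184, 184, 184, 185, 186, 183, 184]
```

View pics/w6c.png

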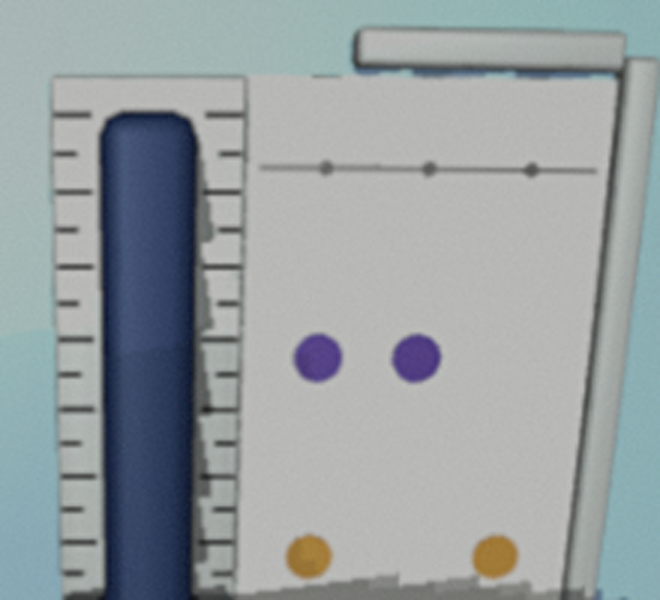

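Ruler and plate are flush, with a single seam line at column 240–246 and level ends at row 76. Next I release and lift.

```bash
python3 -m handwheel '[[[0,0,-0.0003,-0.0002,0],[0.016,0,0,0,0],[0.02,0,0,0,0],[0.026,0,0,0,0],[0.03,0,0,0,0],[0.03,0,0,0,0]]]' 20; python3 -m handwheel '[[[0.03,0,0,-0.004,0],[0.03,0,0,-0.01,0],[0.03,0,0,-0.02,0],[0.03,0,0,-0.03,0],[0.03,0,0,0,0],[0.03,0,0,0,0]]]'; python3 c.py w7; python3 k.py w7
```

```text
time: 12.43
eef_pos: [0.5117, 0.0469, 0.0594]
tcp_rot: [0.754, 0.657, 0.001, 0.001]
contact_force: [-0.4, 0.3, -0.4]
opening: 0.352
finger_force: 0.0
time: 12.93
eef_pos: [0.5131, 0.0469, 0.1263]
tcp_rot: [0.754, 0.657, 0.002, 0.002]
contact_force: [0.2, -0.1, -0.4]
opening: 0.35
finger_force: 0.0
12.9333 [0.5131 0.0469 0.1263] [0.754  0.6569 0.0022 0.0024] 0.35033727542196724 0.04909416786033908
110 [224, 225, 223, 223, 223, 223, 224, 224, 223, 224, 224, 225, 225, 224, 224, 224, 223, 224, 224, 224, 224, 223, 223, 224, 224, 225]
140 [224, 224, 224, 223, 224, 226, 224, 225, 225, 225, 225, 224, 224, 225, 225, 225, 223, 225, 224, 225, 224, 224, 224, 225, 224, 224]
170 [224, 225, 224, 225, 224, 224, 225, 225, 225, 224, 225, 225, 224, 223, 224, 224, 225, 225, 225, 225, 224, 225, 224, 225, 224, 224]
200 [225, 224, 225, 224, 225, 225, 225, 225, 226, 226, 226, 226, 226, 225, 226, 225, 227, 225, 225, 224, 225, 224, 225, 223, 225, 226]
215 [225, 224, 225, 224, 224, 225, 225, 224, 225, 224, 224, 225, 224, 224, 226, 224, 224, 225, 225, 224, 225, 225, 223, 224, 225, 225]
```

View pics/w7.png

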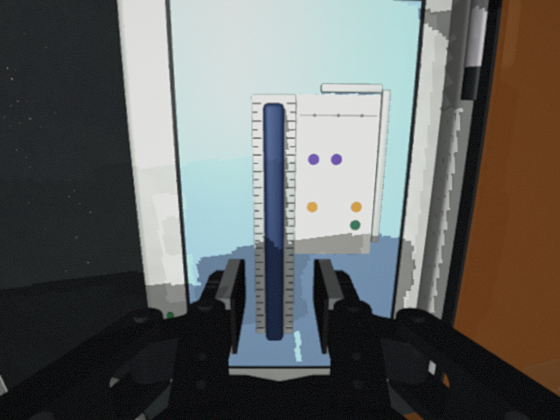

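The view shows the ruler free and flush along the plate (seam at column 297), with ends level at row 95. Now I go up and over the handle.

```bash
python3 -m handwheel '[[[0.06,0,0,-0.037,0],[0.06,0,0,-0.037,0],[0.06,0,0,-0.037,0],[0.06,0,0,-0.037,0],[0.06,0,0,-0.037,0],[0.06,0,0,-0.037,0],[0.06,0.0025,0.0275,0,0],[0.06,0.0025,0.0275,0,0],[0.06,0.0025,0.0275,0,0],[0.06,0.0025,0.0275,0,0],[0.06,0.0025,0.0275,0,0],[0.06,0,0,0,0]]]'; python3 -m handwheel '[[[0.06,0,0,0,0],[0.06,0,0,0,0]]]'
python3 c.py w8
cat > l.py <<'E'
from h import *
z=np.load('pics/w8.npz'); C=cam('wrist',dict(eef_pos=z['p'],tcp_rot=z['r'])); im=cv2.imread('pics/w8.png')
v=[.5264,.0577,-.1403];c,s=np.cos(v[2]),np.sin(v[2])
def ib(P): d=P[:,:2]-v[:2]; return np.c_[c*d[:,0]+s*d[:,1],-s*d[:,0]+c*d[:,1]]*1000
def B(P):P=np.array(P,float);return np.c_[v[0]+c*P[:,0]-s*P[:,1],v[1]+s*P[:,0]+c*P[:,1],P[:,2]]
print('tcp box',ib(z['p'][None]))
for x in viewer.pinpoint('wrist','screen_handle'): p=np.array(x['xy'])*[560,420]; print(x['confidence'],p,ib(onz(C,p,.2776)))
m=viewer.outline_of('wrist','screen_handle'); print(len(m))
e=proj(C,B([(.1254+a,b,.2776) for a in(-.005,.005) for b in (-.045,.045)])); print(e.round(1).tolist())
o=im.copy()
for a,b in ((0,1),(2,3)): cv2.line(o,tuple(int(t) for t in e[a]),tuple(int(t) for t in e[b]),(0,0,255),1)
cv2.imwrite('pics/w8o.png',o)
E
python3 l.py
```

```text
time: 13.98
eef_pos: [0.6515, 0.0399, 0.3409]
tcp_rot: [0.754, 0.657, -0.001, -0.002]
contact_force: [-2.0, -0.7, -1.1]
opening: 0.701
finger_force: 0.0
time: 14.15
eef_pos: [0.6482, 0.0407, 0.3436]
tcp_rot: [0.754, 0.657, -0.001, -0.001]
contact_force: [-0.2, -0.2, -0.1]
opening: 0.701
finger_force: 0.0
14.15 [0.6482 0.0407 0.3436] [ 0.754   0.6568 -0.001  -0.0011] 0.7011873623705052 0.0331477162494501
tcp box [[122.98336899   0.15648978]]
0.63 [287.896 231.   ] [[128.86983372  -0.58079224]]
1
[[274.4, 294.5], [274.3, 157.8], [289.5, 294.5], [291.3, 157.8]]
```

View pics/w8o.png

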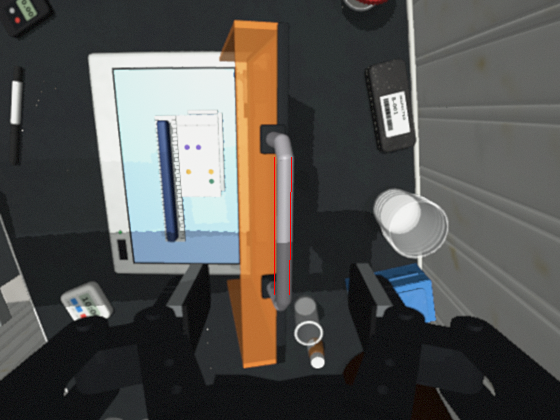

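The overlay lines coincide with the steel bar (columns 275–291, rows 158–294) to about 1 px. Next I descend straddling the bar.

```bash
python3 -m handwheel '[[[0.06,0,0.003,0.02,0],[0.06,0,0,0.02,0],[0.06,0,0,0.02,0],[0.06,0,0,0.012,0],[0.06,0,0,0.003,0],[0.06,0,0,0,0],[0.06,0,0,0,0],[0.06,0,0,0,0]]]'
```

```text
time: 14.97
eef_pos: [0.6526, 0.0401, 0.2721]
tcp_rot: [0.754, 0.657, 0.001, 0.001]
contact_force: [0.7, -0.2, 0.5]
opening: 0.702
finger_force: 0.0
```

```bash
python3 -m handwheel '[[[0.06,0,-0.001,0.005,0],[0.06,0,0,0.0025,0],[0.06,0,0,0,0],[0.06,0,0,0,0]]]'; python3 -m handwheel '[[[0.02,0,0,0,0],[0.01,0,0,0,0],[0,0,0,0,0],[0,0,0,0,0],[0,0,0,0,0],[0,0,0,0,0],[0,0,0,0,0],[0,0,0,0,0]]]' 40
```

```text
time: 15.3
eef_pos: [0.6508, 0.0403, 0.2623]
tcp_rot: [0.754, 0.657, -0.0, -0.0]
contact_force: [0.2, 0.3, 0.6]
opening: 0.707
finger_force: 0.0
time: 15.97
eef_pos: [0.6511, 0.0403, 0.2628]
tcp_rot: [0.754, 0.657, 0.0, 0.0]
contact_force: [0.6, -1.1, 1.3]
opening: 0.102
finger_force: 38.9
```

Run:
```python
import numpy as np
q=np.linspace(1.8,.785,37); x=88-199*np.cos(q)-8*np.sin(q); z=82+199*np.sin(q)-8*np.cos(q)
P=np.c_[x,-z]; R=np.round(P,1); print([(round(a/1000,4),round(b/1000,4)) for a,b in np.diff(R,axis=0)])
print(P[0],P[-1],P[12],P[24])
```

```text
[(np.float64(-0.0055), np.float64(-0.001)), (np.float64(-0.0056), np.float64(-0.0008)), (np.float64(-0.0055), np.float64(-0.0007)), (np.float64(-0.0056), np.float64(-0.0005)), (np.float64(-0.0056), np.float64(-0.0003)), (np.float64(-0.0056), np.float64(-0.0002)), (np.float64(-0.0057), np.float64(-0.0001)), (np.float64(-0.0056), np.float64(0.0002)), (np.float64(-0.0056), np.float64(0.0003)), (np.float64(-0.0056), np.float64(0.0004)), (np.float64(-0.0056), np.float64(0.0006)), (np.float64(-0.0055), np.float64(0.0008)), (np.float64(-0.0056), np.float64(0.0009)), (np.float64(-0.0055), np.float64(0.001)), (np.float64(-0.0055), np.float64(0.0013)), (np.float64(-0.0054), np.float64(0.0013)), (np.float64(-0.0054), np.float64(0.0016)), (np.float64(-0.0054), np.float64(0.0017)), (np.float64(-0.0053), np.float64(0.0018)), (np.float64(-0.0052), np.float64(0.002)), (np.float64(-0.0052), np.float64(0.0021)), (np.float64(-0.0052), np.float64(0.0023)), (np.float64(-0.005), np.float64(0.0024)), (np.float64(-0.005), np.float64(0.0026)), (np.float64(-0.0049), np.float64(0.0027)), (np.float64(-0.0049), np.float64(0.0028)), (np.float64(-0.0047), np.float64(0.003)), (np.float64(-0.0047), np.float64(0.0031)), (np.float64(-0.0046), np.float64(0.0032)), (np.float64(-0.0045), np.float64(0.0034)), (np.float64(-0.0044), np.float64(0.0035)), (np.float64(-0.0043), np.float64(0.0036)), (np.float64(-0.0042), np.float64(0.0037)), (np.float64(-0.0041), np.float64(0.0039)), (np.float64(-0.004), np.float64(0.0039)), (np.float64(-0.0038), np.float64(0.0041))]
[ 125.4224358 -277.6132953] [ -58.42486701 -216.99910489] [  58.3738671  -278.94489648] [  -5.31564133 -257.94655746]
```

```bash
python3 -m handwheel '[[[0,0,-0.0055,-0.001,0],[0,0,-0.0056,-0.0008,0],[0,0,-0.0055,-0.0007,0],[0,0,-0.0056,-0.0005,0],[0,0,-0.0056,-0.0003,0],[0,0,-0.0056,-0.0002,0],[0,0,-0.0057,-0.0001,0],[0,0,-0.0056,0.0002,0],[0,0,-0.0056,0.0003,0],[0,0,-0.0056,0.0004,0],[0,0,-0.0056,0.0006,0],[0,0,-0.0055,0.0008,0]]]'; python3 -m handwheel '[[[0,0,0,0,0],[0,0,0,0,0]]]'
```

```text
time: 16.97
eef_pos: [0.584, 0.0499, 0.2639]
tcp_rot: [0.754, 0.657, 0.0, -0.0]
contact_force: [0.9, 3.1, 1.2]
opening: 0.096
finger_force: 41.0
time: 17.13
eef_pos: [0.5839, 0.0499, 0.2638]
tcp_rot: [0.754, 0.657, -0.0, -0.001]
contact_force: [0.5, 2.5, 3.2]
opening: 0.096
finger_force: 41.1
```

```bash
python3 -m handwheel '[[[0,0,-0.0056,0.0009,0],[0,0,-0.0055,0.001,0],[0,0,-0.0055,0.0013,0],[0,0,-0.0054,0.0013,0],[0,0,-0.0054,0.0016,0],[0,0,-0.0054,0.0017,0],[0,0,-0.0053,0.0018,0],[0,0,-0.0052,0.002,0],[0,0,-0.0052,0.0021,0],[0,0,-0.0052,0.0023,0],[0,0,-0.005,0.0024,0],[0,0,-0.005,0.0026,0]]]'; python3 -m handwheel '[[[0,0,0,0,0],[0,0,0,0,0]]]'
```

```text
time: 18.13
eef_pos: [0.5204, 0.0585, 0.2422]
tcp_rot: [0.754, 0.657, -0.0, -0.001]
contact_force: [-0.1, 4.6, 1.6]
opening: 0.095
finger_force: 40.9
time: 18.3
eef_pos: [0.5201, 0.0586, 0.242]
tcp_rot: [0.754, 0.657, -0.001, -0.001]
contact_force: [-0.0, 5.5, 0.7]
opening: 0.093
finger_force: 40.9
```

```bash
python3 -m handwheel '[[[0,0.0001,-0.0049,0.0027,0],[0,0.0001,-0.0049,0.0028,0],[0,0.0001,-0.0047,0.003,0],[0,0.0001,-0.0047,0.0031,0],[0,0.0001,-0.0046,0.0032,0],[0,0.0001,-0.0045,0.0034,0],[0,0.0001,-0.0044,0.0035,0],[0,0.0001,-0.0043,0.0036,0],[0,0.0001,-0.0042,0.0037,0],[0,0.0001,-0.0041,0.0039,0],[0,0.0001,-0.004,0.0039,0],[0,0.0001,-0.0038,0.0041,0]]]'; python3 -m handwheel '[[[0,0.0003,0,0,0],[0,0,0,0,0],[0,0,0,0,0],[0,0,0,0,0]]]'
cat > m.py <<'E'
from h import *
p=get_state()['eef_pos']; v=[.5264,.0577,-.1403];c,s=np.cos(v[2]),np.sin(v[2]);d=p[:2]-v[:2]
bx=c*d[0]+s*d[1]; print(bx,-s*d[0]+c*d[1],p[2])
p0=np.array([.6511-.5264,.0403-.0577]);b0=c*p0[0]+s*p0[1]
x=.12542+bx-b0; z=.27761+p[2]-.2628
print('bar',x,z,'q deg',np.degrees(np.arctan2(z-.082,.088-x)+np.arctan2(8,199)))
for n in ('side','scene'):
    im=viewer.read_camera(n);cv2.imwrite(f'pics/{n}9.png',im);C=cam(n)
    o=viewer.pinpoint(n,'screen_handle'); P=np.array([v[0]+c*x,v[1]+s*x,z])
    print(n,[(np.array(k['xy'])*[560,420],k['confidence']) for k in o],proj(C,P))
    h=viewer.outline_of(n,'screen_handle')
E
python3 m.py
```

```text
time: 19.3
eef_pos: [0.4683, 0.066, 0.2015]
tcp_rot: [0.754, 0.657, -0.001, 0.0]
contact_force: [-1.9, -3.1, 1.0]
opening: 0.094
finger_force: 40.4
time: 19.63
eef_pos: [0.4686, 0.0659, 0.2019]
tcp_rot: [0.754, 0.657, -0.002, 0.0]
contact_force: [-2.8, -3.7, 1.9]
opening: 0.097
finger_force: 40.4
-0.05836730296152774 6.542781593461486e-05 0.20186419406322018
bar -0.058855230837776204 0.21667419406322025 q deg 44.824616045888575
side [(array([253.176, 176.106]), 0.69)] [[253.13198144 176.77655794]]
scene [(array([289.184, 182.406]), 0.98)] [[288.47177921 182.65337772]]
```

```bash
python3 -c "
from plant import sign_off; print(sign_off())"
```

```text
the job is handed in; nothing more can be done
None
```

The job is handed in: the ruler lies flush against the plate with the left ends level and is released, and the gripper still holds the screen by its handle at about 44.8°. The last ruler check was a picture before I moved the screen; I took none of it afterwards.

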